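Load and start a plating-thickness gauge

ROBOT

A 7-joint arm with a two-finger parallel gripper is mounted at the origin on the work surface. World frame = base frame: x ahead of the robot, y to its left, z up, the work surface at z = 0. Lengths are in m, angles in rad, forces in N, time in s.
With the tool pointing down it reaches from about 0.4 to 0.85 m from the base axis. Payload 4.5 kg.
Tool frame: the origin (TCP) lies at the very end of the fingers, on their centre line; the grasp point (between the pads) lies 19 mm behind it (r.grip_point_offset is the distance from the TCP to the grasp point, in m); y points along the fingers, x is the direction in which the jaws open and shut, and the axes are right-handed (so a half turn about y gives the same grasp; the last joint's range is limited). The gripper opens to 88 mm and grips with 3 to 60 N. Pads are 18 mm wide; open, the fingers measure 123 mm over their backs; the gripper's body (75 mm by 187 mm) begins 45 mm behind the grasp point.
Start: joints at [-1.179, 0.689, -0.195, 1.565, 0.157, 0.902, -0.215], TCP at [0.219, 0.585, 0.239] pointing down, gripper open.
Joint ranges: [-3.01, 3.01], [-0.46, 2.08], [-1.47, 1.51], [0.13, 2.56], [-1, 4.14], [0.04, 2.09], [-2.66, 2.66]. Speed limits (rad/s): [2.57, 2.57, 3.14, 3.14, 3.14, 3.14, 3.14].

INTERFACE

Orientations are given as a unit quaternion [x, y, z, w].
In Python, from plant import get_state, snapshot, camera_params, job, r gives the robot as it stands.
- The arm moves only by the tool carry_out, never from a script. Its arguments are lists of equal length, an entry for each row: "offset": the shift along the world's x, y, z in m, a list of three; "twist": the turn about the world's z in degrees. In form: {"offset": [[tx, ty, tz], ...], "twist": [twist, ...]}. A call has 1 to 8 rows; each row shifts and turns the commanded pose from where the row before left it; what a row does not reach is not made up. A row lasts 1/8 s, in which the tool goes at most 62.5 mm and 10.7 degrees, less where a joint would pass 70% of its speed; a pose out of reach is approached as far as the arm can. A call with a gripper value outside its range is refused whole. "grip" is the finger opening in m, from 0 to 0.0881, set as the call begins (left out, the last holds). The fingers move at their own pace and stop on an object; "newtons" is the grip in N (left out, the last holds). Time passes only in rows, so rows that do not move let the fingers close. It gives the time, the measured TCP pose, the force and the opening at its end, in the units of the state.
- get_state(): the state, without advancing time (a new reading comes with each control period).
- snapshot(name): name is "scene" or "side" or "wrist"; returns the picture (400x640x3 uint8, red, green, blue); there is no depth.
- camera_params(name): a dict with "camera_matrix" (3x3 intrinsics, pixels), "eye" and "orientation" of the camera in the world. Camera axes: x right, y up, looking along -z (the intrinsics and any distortion apply to the point x, -y, -z); pixel columns grow to the right and rows downward; lengths in m; the calibration is good to about 2 mm. A picture is of the moment at which its call begins: read the wrist's pose just before it. camera_params takes no time and is no camera call; for the wrist camera it gives the pose at the moment of the call.
- job.finish_job(): hands the job in, once; it reports no verdict.
The state is a dict: "clock": time; "q": joint angles; "qd": joint speeds; "joint_torque": joint torques, N m; "tool_pos": TCP position; "eef_rot": TCP orientation; "contact_force": force on the tool from outside, world axes, zero at the start; "moment": the same for the moment, N m; "opening": opening from 0.0 (shut) to 1.0 (fully open).
Only numpy, scipy, OpenCV 4.12 (cv2) and the standard library are available. Lean on these libraries where they do the work, as an engineer would, in place of code of your own. Each camera call takes 0.05 s, during which the arm holds its last target. There are 200 camera calls.

TASK

Check the plating of the gold housing: raise the gauge's red-knobbed lift lever all the way, then take the gold housing from the tray and lay it flat along the middle of the narrow anvil, its end up against the yellow stop under the raised foot, and let go. Lower the lever fully so that the foot rests on the housing, and only then flip the console's orange toggle switch fully over to on (away from the robot). Leave the two bare grey housings and the solvent bottle where they stand.

Things in the scene. Friction and masses are not known exactly. Their poses are not given: they have to be found in the camera images.
- gauge: Bench plating-thickness gauge, fixed. Origin on the table straight under the foot; x runs from the anvil's open end to the column (roughly to the robot's left), y towards the robot, z up. Dark base 290 x 140 x 40 mm (x -140 to 150). Blue head x 32 to 102, y -30 to 30, z 142 to 200 mm, dial on top to z 240, on a column at x 97 to 133.
- anvil_seat (a point): Where the origin of a well-placed housing lies: on the anvil's top, gauge x -35, y 0, z 75 mm, axes as the gauge's. The steel anvil is a narrow bar along x, 28 mm wide and 35 mm above the base, gauge x -100 to 15. The yellow end stop is an upright face at gauge x 15, 28 mm wide, 10 mm above the anvil's top.
- foot: Copper contact foot, a vertical pin 12 mm across under a dark bar 14 mm wide, 10 mm thick (gauge x -7 to 59). Origin: centre of its underside. Lever down: underside at z 90 mm (3 mm below the top of a seated housing; it is sprung). Lever fully up: z 116 mm, bar top z 134 mm.
- lift_lever (a joint): Lift lever on the side of the gauge head that faces away from the robot (gauge -y); angle in rad: 0 = fully down (arm 0.2 rad below level, foot lowered), 0.95 = fully up (arm 0.75 rad above level, foot raised 26 mm). Stiff: it stays where it is left; about 3 N at the knob.
- lever_pivot (a point): The lift lever's pivot, in the gauge frame at x 55, y -38, z 165 mm; the hinge axis is the gauge's x axis.
- lever_knob (a point): Centre of the red ball knob, 22 mm across, at the end of the lift lever, 82 mm from the pivot; the arm is an 8 mm rod that points to the gauge's -y.
- tray: Black tray, fixed, 150 x 214 mm, rim 9 mm high, with three grey pedestals 74 x 22 mm, top at z 14 mm, at y -66, 0 and 66 mm, each with a housing lying on it along the tray's x (which points roughly to the robot's left). Origin at the centre of its underside.
- gold_housing: Gold-plated electronics housing, 100 (x) x 34 (y) x 18 (z) mm, with an open cavity 52 x 26 mm in the middle of its top and solid ends 24 mm long; both ends are alike. About 140 g. Origin at the centre of its underside. It may be on any of the three pedestals; it overhangs the pedestal by 6 mm on each side, so fingers can pass below it there.
- bare_housing_a: Bare grey housing of the same shape, on another pedestal; leave alone. Origin at the centre of its underside.
- bare_housing_b: Second bare grey housing, on another pedestal; leave alone. Origin at the centre of its underside.
- console: Grey control console, fixed, 120 (x) x 90 (y) x 45 mm, x pointing away from the robot side. Origin at the centre of its underside. The toggle switch is on its top; hinge at x 0, y 0, z 67 mm, axis along y. A black block 70 x 50 mm round the hinge rises to z 70 mm.
- power_switch (a joint): Toggle switch angle in rad: 0 = off (leans 0.5 rad to the console's -x), 1.0 = on (leans 0.5 rad to +x). It stays where it is left; about 1.5 N at the ball.
- power_switch_tip (a point): Centre of the orange ball, 26 mm across, at the end of the toggle, 55 mm from its hinge.
- solvent_bottle: Small amber solvent bottle with white cap, 44 mm across, 100 mm high; leave standing. Origin at the centre of its underside.
Things that resemble listed ones, but are neither listed nor needed, are in the scene too. Leave any blue look-alike of the gold_housing alone. Several things have the shape of the solvent_bottle; the one meant has the colours described above.

How it is judged:
By the outcome, as a careful person would: the job done as asked, in the order asked, and still so for the second after the job is handed in, with the robot touching nothing.
It also fails if it takes over 72 s, if anything falls off the work surface, if the arm or the gripper's body presses on something with over 40 N, if the wrist force passes 120 N, or if a joint passes its speed limit or range.

## Working session

There is one attempt and no reset: what is moved stays moved. The work goes in short steps, Python scripts to look and compute and a tool call to move; the robot and the scene stay as the last step left them, time stands still between calls to the robot, and variables do not carry over. Pictures are saved under pics/ and viewed, about 8 in all and at most 12, crops included, and the job is handed in when it is done.

Besides the shell and the picture viewer there is one more tool, called after ">>>" as name(argument=value, ...), one argument or row to a line, values as JSON. carry_out: Moves the arm, as the interface text tells. Its arguments: {"type":"object","properties":{"offset":{"type":"array"},"twist":{"type":"array"},"grip":{"type":"number"},"newtons":{"type":"number"}},"required":["offset","twist"]}

```bash
ls; mkdir -p pics; python3 - <<'E'
from plant import *
import cv2,numpy as np
for n in("scene","side"):
    cv2.imwrite(f"pics/{n}0.png",snapshot(n)[:,:,::-1]); p=camera_params(n); print(n,{k:np.round(np.array(v),3).tolist() if not isinstance(v,str) else v for k,v in p.items()})
s=get_state();print(s['clock'],s['tool_pos'],s['eef_rot'],s['opening'],r.grip_point_offset)
E
```

```text
pics
scene {'camera_matrix': [[367.768, 0.0, 317.823], [0.0, 367.768, 205.889], [0.0, 0.0, 1.0]], 'eye': [0.958, -0.346, 0.902], 'orientation': [0.279, 0.131, 0.399, 0.864]}
side {'camera_matrix': [[487.043, 0.0, 324.342], [0.0, 487.043, 197.255], [0.0, 0.0, 1.0]], 'eye': [0.437, -0.781, 1.144], 'orientation': [0.336, -0.018, -0.054, 0.94]}
0.1 [0.21868032 0.5849015  0.23800208] [ 0.58132156  0.4026017  -0.40353503 -0.58063465] 1.0016337659993282 0.0187
```

View pics/scene0.png

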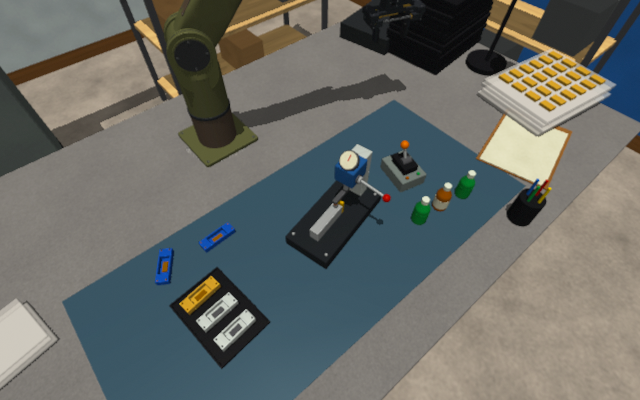

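View pics/side0.png

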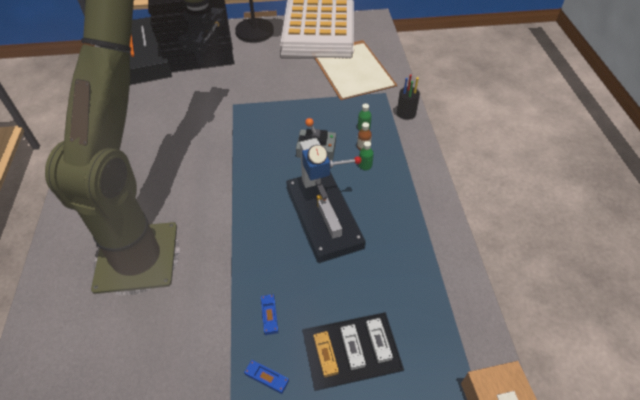

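```bash
cat > h.py <<'E'
from plant import *
import cv2,numpy as np
from scipy.spatial.transform import Rotation as R
def ray(p,uv):
    K=np.array(p["camera_matrix"]);d=np.linalg.inv(K)@[uv[0],uv[1],1.]
    d=R.from_quat(p["orientation"]).apply(d*[1,-1,-1]);return np.array(p["eye"]),d/np.linalg.norm(d)
def plane(p,uv,z):
    e,d=ray(p,uv);return e+d*(z-e[2])/d[2]
def tri(ps,uvs):
    A=np.zeros((3,3));b=np.zeros(3);L=[ray(p,u) for p,u in zip(ps,uvs)]
    for e,d in L: M=np.eye(3)-np.outer(d,d);A+=M;b+=M@e
    x=np.linalg.solve(A,b);return x,[np.linalg.norm((np.eye(3)-np.outer(d,d))@(x-e)) for e,d in L]
def proj(p,X):
    c=R.from_quat(p["orientation"]).inv().apply(np.array(X)-p["eye"]);u=np.array(p["camera_matrix"])@(c*[1,-1,-1]);return u[:2]/u[2]
def blobs(img,lo,hi,amin=8):
    m=cv2.inRange(cv2.cvtColor(img,cv2.COLOR_RGB2HSV),np.array(lo),np.array(hi))
    n,l,s,c=cv2.connectedComponentsWithStats(m);return [(s[i,4],c[i].round(1),s[i,:4],l==i) for i in range(1,n) if s[i,4]>=amin]
E
python3 - <<'E'
from h import *
for n in("scene","side"):
    im=cv2.imread(f"pics/{n}0.png")[:,:,::-1].copy();p=camera_params(n)
    for nm,lo,hi in(("red",(0,180,90),(4,255,255)),("orange",(5,170,120),(17,255,255)),("yellow",(18,140,110),(32,255,255)),("blue",(105,150,70),(125,255,255)),("wht",(0,0,170),(180,40,255))):
        for a,c,b,m in blobs(im,lo,hi):
            if 100<c[0]<480 and 100<c[1]<380: print(n,nm,a,c,b.tolist())
a=cv2.imread("pics/scene0.png")[130:275,270:480];b=cv2.imread("pics/side0.png")[110:265,270:390]
a=cv2.resize(a,None,fx=2.2,fy=2.2,interpolation=cv2.INTER_CUBIC);b=cv2.resize(b,None,fx=2.75,fy=2.75,interpolation=cv2.INTER_CUBIC)
h=max(len(a),len(b));o=np.zeros((h,a.shape[1]+b.shape[1],3),np.uint8);o[:len(a),:a.shape[1]]=a;o[:len(b),a.shape[1]:]=b;cv2.imwrite("pics/g1.png",o);print(o.shape,a.shape)
E
```

```text
scene red 41 [386.  197.8] [383, 195, 7, 7]
scene orange 45 [404.4 143.9] [401, 141, 8, 7]
scene orange 70 [444.9 194.7] [440, 191, 11, 8]
scene yellow 17 [341.4 202.7] [340, 201, 4, 5]
scene yellow 17 [217.2 237. ] [213, 234, 9, 7]
scene yellow 34 [164.8 266.5] [163, 262, 5, 10]
scene yellow 566 [199.  293.8] [179, 276, 41, 37]
scene blue 424 [348.8 172.9] [335, 156, 32, 32]
scene blue 437 [216.5 236.6] [198, 222, 37, 31]
scene blue 433 [163.2 266.1] [155, 248, 18, 37]
scene wht 142 [361.8 150.9] [352, 145, 20, 13]
scene wht 33 [471.9 172.5] [469, 170, 7, 6]
scene wht 11 [366.7 183.9] [362, 181, 10, 7]
scene wht 32 [447.8 185.2] [445, 183, 7, 6]
scene wht 10 [377.5 191.3] [373, 188, 10, 7]
scene wht 40 [425.6 198.9] [422, 196, 8, 7]
scene wht 369 [216.4 310.9] [197, 293, 40, 37]
scene wht 418 [233.5 329.3] [214, 310, 40, 39]
side red 12 [357.7 159.1] [356, 158, 4, 4]
side orange 27 [308.9 121.5] [306, 119, 6, 6]
side yellow 12 [318.6 196.8] [317, 195, 4, 4]
side yellow 453 [326.4 354. ] [315, 332, 23, 43]
side blue 9 [326.2 161.4] [325, 159, 3, 5]
side blue 9 [311.3 165.1] [309, 164, 6, 3]
side blue 387 [268.8 313.9] [261, 295, 17, 39]
side blue 524 [266.3 375.9] [245, 361, 43, 32]
side wht 21 [365.4 105.4] [363, 104, 6, 4]
side wht 21 [365.4 124.4] [363, 123, 6, 4]
side wht 90 [464.6 140.3] [460, 134, 13, 14]
side wht 313 [314.5 150.1] [301, 139, 25, 24]
side wht 29 [366.8 143.1] [364, 141, 7, 5]
side wht 166 [455.4 160.2] [448, 151, 17, 19]
side wht 15 [470.5 154.9] [468, 153, 6, 4]
side wht 8 [456.6 172. ] [455, 171, 4, 3]
side wht 58 [469.2 180.6] [463, 175, 12, 11]
side wht 12 [476.2 179.7] [474, 178, 5, 5]
side wht 44 [467.9 189.4] [464, 185, 10, 11]
side wht 22 [466.4 207.5] [464, 204, 7, 7]
side wht 114 [475.9 223.8] [468, 218, 17, 12]
side wht 357 [378.7 340. ] [368, 320, 24, 40]
side wht 377 [352.3 346.7] [342, 326, 23, 41]
(426, 792, 3) (319, 462, 3)
```

View pics/g1.png

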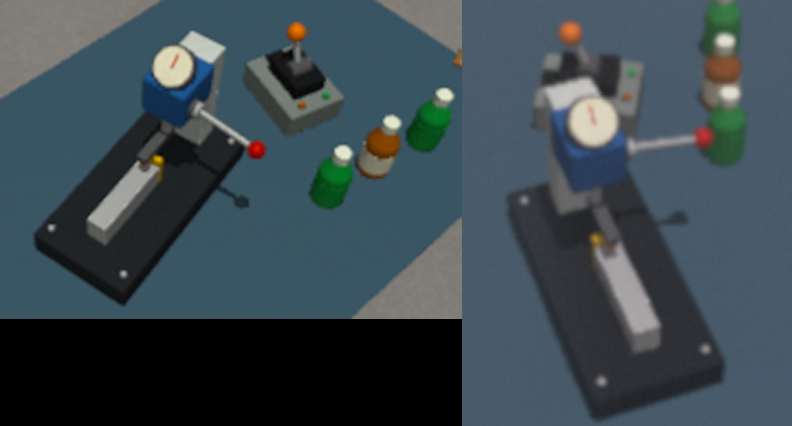

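```bash
python3 - <<'E'
from h import *
P=[camera_params("scene"),camera_params("side")]
S=lambda x,y:(x/2.2+270-.25,y/2.2+130-.25); D=lambda x,y:((x-462)/2.75+270-.3,y/2.75+110-.3)
pr=lambda n,v:print(n,np.round(v[0],4),np.round(v[1],4))
pr("knob",tri(P,[(386,197.8),(357.7,159.1)]));pr("ball",tri(P,[(404.4,143.9),(308.9,121.5)]))
pr("gold",tri(P,[(199,293.8),(326.4,354)]))
for n,a,b in(("sR",(51,228),(601,381)),("sB",(123,274),(705,349)),("anvR",(88,220),(634,337)),("anvL",(108,229),(658,328))):
    pr(n,tri(P,[S(*a),D(*b)]))
for n,a in(("scr",(51,228)),("scr",(123,274)),("scr",(231,141))):print("scene z.04",plane(P[0],S(*a),.041).round(4))
for n,a in(("scr",(524,200)),("scr",(601,381)),("scr",(705,349))):print("side z.04",plane(P[1],D(*a),.041).round(4))
print("yellow",plane(P[0],(341.4,202.7),.083).round(4),plane(P[1],(318.6,196.8),.083).round(4))
print("bottle cap",tri(P,[(447.8,185.2),(365.4,124.4)])[0].round(3), "green",tri(P,[(425.6,198.9),(366.8,143.1)])[0].round(3),tri(P,[(471.9,172.5),(365.4,105.4)])[0].round(3))
# housings: minAreaRect on plane z=.03
for n,p in zip(("scene","side"),P):
    im=cv2.imread(f"pics/{n}0.png")[:,:,::-1].copy()
    for nm,lo,hi in(("gold",(15,140,90),(32,255,255)),("wht",(0,0,150),(180,40,255)),("blue",(105,150,70),(125,255,255))):
        for a,c,b,m in blobs(im,lo,hi,250):
            if not(c[1]>220 and c[0]<400):continue
            yy,xx=np.nonzero(m);w=np.array([plane(p,(x,y),.032)[:2] for x,y in zip(xx,yy)],np.float32)
            q=cv2.minAreaRect(w*1000);print(n,nm,np.round(q[0],1),np.round(q[1],1),round(q[2],1))
print("TCP R",R.from_quat(get_state()["eef_rot"]).as_matrix().round(3).tolist())
E
```

```text
knob [0.6358 0.1513 0.1535] [0.0001 0.0001]
ball [0.5172 0.3631 0.1187] [0.0009 0.0009]
gold [ 0.4877 -0.3431  0.0282] [0.0023 0.0023]
sR [ 0.5058 -0.0572  0.0396] [0.0006 0.0006]
sB [ 0.6131 -0.0315  0.0397] [0.0007 0.0007]
anvR [ 0.5414 -0.0264  0.0671] [0.002 0.002]
anvL [ 0.5663 -0.016   0.0648] [0.0027 0.0027]
scene z.04 [ 0.5061 -0.0571  0.041 ]
scene z.04 [ 0.6132 -0.0313  0.041 ]
scene z.04 [0.5556 0.2118 0.041 ]
side z.04 [0.4482 0.1846 0.041 ]
side z.04 [ 0.506  -0.0588  0.041 ]
side z.04 [ 0.6131 -0.0331  0.041 ]
yellow [0.537  0.0922 0.083 ] [0.5176 0.0856 0.083 ]
bottle cap [0.695 0.351 0.099] green [0.685 0.267 0.098] [0.71  0.441 0.099]
scene gold [ 489.8 -339. ] [ 42.6 101. ] 9.2
scene wht [ 552.5 -330.2] [34.4 98.4] 6.1
scene wht [ 297.3 -729.4] [174.4 127.7] 11.4
scene wht [ 617.3 -321.2] [34.  99.2] 6.5
scene blue [ 372.3 -219.5] [ 44.3 100.5] 3.2
scene blue [ 358.4 -373. ] [ 37.7 107.7] 58.2
side gold [ 487.1 -343.2] [32.8 99.9] 8.7
side wht [ 617.3 -323.7] [33.9 99.3] 6.8
side wht [ 552.4 -332.7] [33.9 99.2] 6.1
side blue [ 359.3 -228.4] [ 33.4 102.8] 3.2
side blue [ 346.3 -381. ] [35.1 98.8] 57.5
TCP R [[0.35, -0.001, -0.937], [0.937, -0.002, 0.35], [-0.002, -1.0, -0.0]]
```

>>> carry_out(
  offset=[
    [0.04,-0.042,0.01],
    [0.04,-0.042,0.01],
    [0.04,-0.042,0.01],
    [0.04,-0.042,0.01],
    [0.04,-0.042,0.01],
    [0.04,-0.042,0.01],
    [0.04,-0.042,0.01],
    [0.04,-0.042,0.01],
  ],
  twist=[4.25,4.25,4.25,4.25,4.25,4.25,4.25,4.25],
  grip=0.06,
)

```text
clock: 1.1
tool_pos: [0.5398, 0.2478, 0.3188]
eef_rot: [-0.437, -0.556, 0.556, 0.437]
contact_force: [-0.1, 1.5, -0.2]
opening: 0.682
```

```bash
python3 - <<'E'
from h import *
s=get_state();print(s['clock'],s['tool_pos'],s['q'].round(2),R.from_quat(s["eef_rot"]).as_matrix()[:,0].round(3))
cv2.imwrite("pics/w1.png",snapshot("wrist")[:,:,::-1]);p=camera_params("wrist");print(p)
P=camera_params("scene");S=lambda x,y:(x/2.2+270-.25,y/2.2+130-.25)
for a in((245,72),(290,117),(343,96),(290,50)):print(plane(P,S(*a),.045).round(3))
E
```

```text
1.1 [0.53978422 0.2477524  0.31876541] [-0.27  0.58 -0.41  1.55  0.25  1.07  1.06] [-0.236  0.972  0.   ]
{'camera_matrix': array([[330.4194587 ,   0.        , 319.36219003],
       [  0.        , 330.4194587 , 194.32871738],
       [  0.        ,   0.        ,   1.        ]]), 'eye': array([0.46652019, 0.22195108, 0.463565  ]), 'orientation': array([-0.10434888, -0.12523464,  0.77243173,  0.61382149])}
[0.483 0.314 0.045]
[0.581 0.3   0.045]
[0.603 0.385 0.045]
[0.495 0.395 0.045]
```

View pics/w1.png

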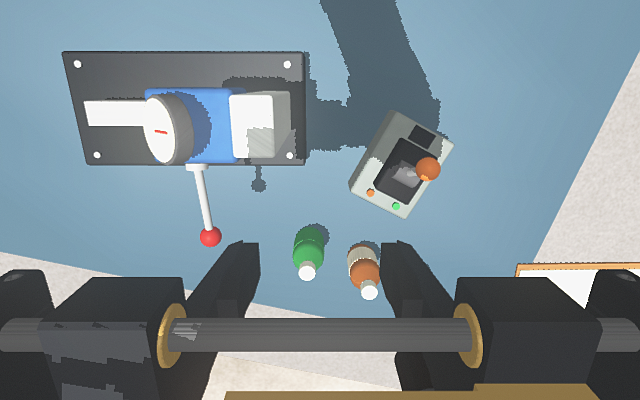

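```bash
python3 - <<'E'
from h import *
p=camera_params("wrist")
sc=np.array([plane(p,u,.041)[:2] for u in((77,64),(287,64),(96,155),(290,155))]);print(sc.round(4))
c=sc.mean(0);d=(sc[1]-sc[0])+(sc[3]-sc[2]);d/=np.linalg.norm(d);print("gauge ctr",c,"ang",np.degrees(np.arctan2(d[1],d[0])),"org",c-.005*d)
ps=camera_params("scene");im=cv2.imread("pics/w1.png")[:,:,::-1].copy()
for nm,lo,hi in(("red",(0,180,90),(4,255,255)),("orange",(5,170,120),(17,255,255))):
    for a,cc,b,m in blobs(im,lo,hi,40):print(nm,a,cc)
print("knob",tri([p,ps],[(210,237),(386,197.8)]),"ball",tri([p,ps],[(428,168),(404.4,143.9)]))
print("console",[plane(p,u,.045)[:2].round(4).tolist() for u in((391,110),(453,144),(412,218),(349,183))])
E
```

```text
[[ 0.5124 -0.0685]
 [ 0.456   0.1767]
 [ 0.6205 -0.0449]
 [ 0.5632  0.2019]]
gauge ctr [0.53800657 0.06629327] ang 103.01896131651323 org [0.53913293 0.06142179]
knob (array([0.6380771 , 0.14576509, 0.16053317]), [np.float64(0.0011880234687956554), np.float64(0.0011880234687956918)]) ball (array([0.52443735, 0.34844444, 0.13375469]), [np.float64(0.0020116989386893326), np.float64(0.0020116989386895104)])
console [[0.4791, 0.312], [0.5016, 0.4008], [0.6103, 0.382], [0.5814, 0.2854]]
```

>>> carry_out(
  offset=[
    [0.033,-0.033,0],
    [0.033,-0.033,0],
    [0.03,-0.031,0],
    [0,0,-0.04],
    [0,0,-0.03],
    [0,0,0],
    [0,0,0],
  ],
  twist=[0,0,0,0,0,0,0],
)

```text
clock: 2.02
tool_pos: [0.6353, 0.153, 0.2498]
eef_rot: [0.438, 0.556, -0.555, -0.438]
contact_force: [0.0, 1.2, 0.8]
opening: 0.678
```

```bash
python3 - <<'E'
from h import *
p=camera_params("wrist");s=get_state();im=snapshot("wrist");cv2.imwrite("pics/w2.png",im[:,:,::-1]);print(np.abs(s['qd']).max())
print(s['tool_pos'],"jaw",R.from_quat(s["eef_rot"]).as_matrix()[:,0].round(3))
ps=camera_params("scene")
for a,cc,b,m in blobs(im,(0,180,90),(4,255,255),40):print(a,cc,tri([p,ps],[cc,(386,197.8)]),plane(p,cc,.1535))
print("exp",proj(p,(.636,.1515,.1535)),"TCP pix",proj(p,s['tool_pos']))
E
```

```text
0.015666679311671535
[0.63534543 0.1529984  0.2497862 ] jaw [-0.234  0.972  0.   ]
exp [315.70071892 196.11006437] TCP pix [317.01496266 258.72746117]
```

```bash
python3 - <<'E'
from h import *
im=cv2.imread("pics/w2.png")[:,:,::-1].copy();p=camera_params("wrist")
b=im.astype(int);m=((b[:,:,0]>110)&(b[:,:,1]<70)&(b[:,:,2]<70)).astype(np.uint8)
n,l,s,c=cv2.connectedComponentsWithStats(m)
for i in range(1,n):
    if s[i,4]>30: print(s[i],c[i],plane(p,c[i],.1535),tri([p,camera_params("scene")],[c[i],(386,197.8)]))
E
```

```text
[307 180  27  26 158] [320.81012658 191.91139241] [0.63230519 0.1546916  0.1535    ] (array([0.63373165, 0.15492668, 0.14857344]), [np.float64(0.00021451157885059698), np.float64(0.00021451157885062934)])
```

View pics/w2.png

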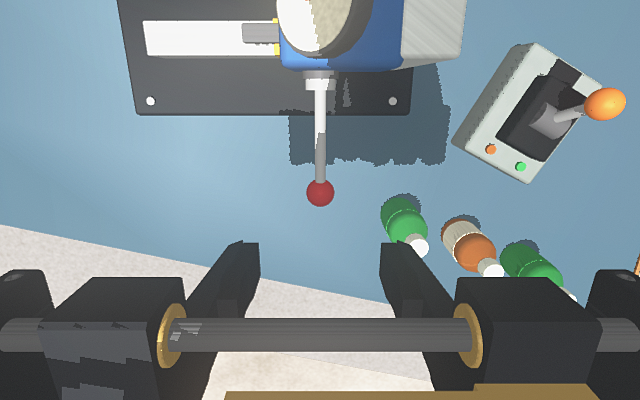

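>>> carry_out(
  offset=[
    [-0.001,0.001,-0.04],
    [0,0,-0.04],
    [0,0,-0.04],
    [0,0,0],
  ],
  twist=[0,0,0,0],
)

```text
clock: 2.58
tool_pos: [0.6326, 0.153, 0.1274]
eef_rot: [-0.437, -0.554, 0.557, 0.438]
contact_force: [0.4, -0.3, 0.2]
opening: 0.681
```

>>> carry_out(
  offset=[
    [0,0,0],
    [0,0,0],
    [0,0,0],
    [0,0,0],
    [0,0,0],
  ],
  twist=[0,0,0,0,0],
  grip=0.0,
  newtons=15,
)

```text
clock: 3.2
tool_pos: [0.6342, 0.1532, 0.1292]
eef_rot: [0.438, 0.555, -0.555, -0.438]
contact_force: [0.0, -0.5, 1.5]
opening: 0.225
```

>>> carry_out(
  offset=[
    [0.0016,0.0004,0.0163],
    [-0.0016,-0.0004,0.0163],
    [-0.0048,-0.0011,0.0156],
    [-0.0076,-0.0018,0.0144],
    [-0.0075,-0.0018,0.0096],
    [-0.002,-0.0005,0.002],
    [0,0,0],
    [0,0,0],
  ],
  twist=[0,0,0,0,0,0,0,0],
)

```text
clock: 4.2
tool_pos: [0.6125, 0.148, 0.2027]
eef_rot: [0.438, 0.556, -0.555, -0.438]
contact_force: [5.2, -1.6, -8.2]
opening: 0.222
```

>>> carry_out(
  offset=[
    [0,0,0],
    [0,0,0],
    [0,0,0.05],
    [0,0,0.05],
    [-0.012,-0.05,0],
    [-0.012,-0.05,0],
    [-0.012,-0.05,0],
    [-0.012,-0.05,0],
  ],
  twist=[0,0,0,0,-9.5,-9.5,-9.5,-9.5],
  grip=0.05,
)

```text
clock: 5.2
tool_pos: [0.5632, -0.0525, 0.3037]
eef_rot: [-0.595, -0.381, 0.381, 0.596]
contact_force: [0.9, -0.4, 0.9]
opening: 0.569
```

>>> carry_out(
  offset=[
    [-0.012,-0.05,0],
    [-0.012,-0.05,0],
    [-0.012,-0.05,-0.02],
    [-0.012,-0.05,-0.02],
    [-0.012,-0.05,-0.03],
    [-0.012,-0.05,-0.03],
    [0,0,0],
    [0,0,0],
  ],
  twist=[-9.5,-9.5,-9.5,-9.5,-9.5,-9.5,0,0],
)

```text
clock: 6.2
tool_pos: [0.4927, -0.3504, 0.2033]
eef_rot: [-0.705, -0.053, 0.053, 0.706]
contact_force: [0.2, -0.2, -0.2]
opening: 0.566
```

```bash
python3 - <<'E'
from h import *
p=camera_params("wrist");s=get_state();im=snapshot("wrist");print(s['clock'],np.abs(s['qd']).max(),s['tool_pos'],R.from_quat(s["eef_rot"]).as_matrix()[:,0].round(3))
a=snapshot("scene")[130:275,270:480];a=cv2.resize(a,None,fx=2,fy=2,interpolation=cv2.INTER_CUBIC)
o=np.zeros((400,640+420,3),np.uint8);o[:,:640]=im;o[:290,640:]=a;cv2.imwrite("pics/w3.png",cv2.resize(o[:,:,::-1],None,fx=.75,fy=.75))
for nm,lo,hi in(("gold",(12,110,60),(34,255,255)),("wht",(0,0,150),(180,40,255))):
    for a,c,b,m in blobs(im,lo,hi,600):
        yy,xx=np.nonzero(m);w=np.array([plane(p,(x,y),.032)[:2] for x,y in zip(xx,yy)],np.float32)
        q=cv2.minAreaRect(w*1000);print(nm,a,c,np.round(q[0],1),np.round(q[1],1),round(q[2],1))
E
```

```text
6.2 0.022530560594132176 [ 0.49272975 -0.35040082  0.20333129] [0.989 0.15  0.001]
gold 2135 [313.9 141.2] [ 484.5 -327.2] [34.2 76. ] 8.1
gold 760 [188.3 336.3] [ 373.  -568.5] [95.1 25.4] 85.9
gold 784 [450.5 336.1] [ 673.9 -523.4] [25.3 95.3] 21.3
gold 3939 [415.6 393.6] [ 622.4 -617.1] [475.2  24.8] 8.5
wht 28944 [ 51.  148.4] [ 239.4 -394.7] [338.9 112.6] 81.6
wht 3469 [381.3 158.5] [ 551.1 -328.8] [ 36.7 100.1] 6.2
wht 4047 [446.3 158.7] [ 614.  -320.2] [ 40.1 100.1] 6.4
wht 3843 [620.  220.1] [ 793.7 -345.7] [ 59.1 145.6] 25.6
wht 5138 [307.5 376.5] [ 531.6 -599.3] [247.3  56.7] 8.5
```

View pics/w3.png

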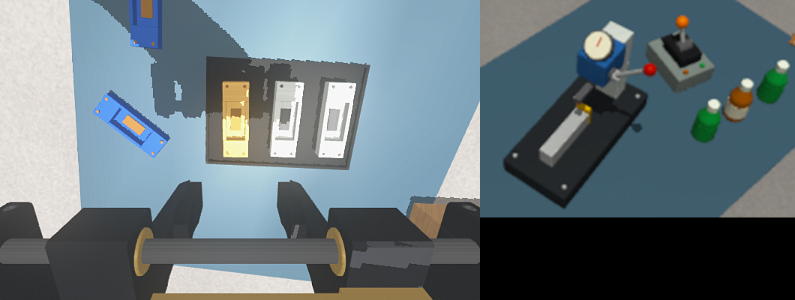

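>>> carry_out(
  offset=[
    [-0.0037,-0.0066,-0.04],
    [0,0,-0.05],
    [0,0,-0.05],
    [0,0,-0.03],
    [0,0,-0.022],
    [0,0,0],
  ],
  twist=[-0.6,0,0,0,0,0],
)

```text
clock: 7.05
tool_pos: [0.4884, -0.3571, 0.0103]
eef_rot: [-0.705, -0.049, 0.049, 0.706]
contact_force: [0.8, -0.1, 0.3]
opening: 0.568
```

>>> carry_out(
  offset=[
    [0,0,0],
    [0,0,0],
    [0,0,0],
    [0,0,0],
  ],
  twist=[0,0,0,0],
  grip=0.0,
  newtons=35,
)

```text
clock: 7.55
tool_pos: [0.4892, -0.3589, 0.0124]
eef_rot: [0.706, 0.049, -0.048, -0.705]
contact_force: [-0.6, 0.3, 6.0]
opening: 0.384
```

>>> carry_out(
  offset=[
    [0,0,0.02],
    [0,0,0.05],
    [0,0,0.06],
    [0,0.01,0.06],
    [0.01,0.04,0],
    [0.011,0.055,0],
    [0.011,0.055,0],
    [0.011,0.055,0],
  ],
  twist=[0,0,0,0,1.3,1.3,1.4,1.4],
)

```text
clock: 8.55
tool_pos: [0.5313, -0.1417, 0.2022]
eef_rot: [0.702, 0.082, -0.082, -0.702]
contact_force: [0.6, -0.2, -1.2]
opening: 0.385
```

>>> carry_out(
  offset=[
    [0.011,0.055,0],
    [0.01,0.055,-0.02],
    [0,0.017,-0.03],
    [0,0,-0.03],
    [0,0,0],
    [0,0,0],
  ],
  twist=[0,0,0,0,0,0],
)

```text
clock: 9.3
tool_pos: [0.5528, -0.017, 0.1223]
eef_rot: [0.703, 0.082, -0.081, -0.702]
contact_force: [-0.3, -0.2, -0.8]
opening: 0.381
```

```bash
cat > look.py <<'E'
from h import *
import sys
p=camera_params("wrist");s=get_state();im=snapshot("wrist").copy();t=s['tool_pos'];print(s['clock'],np.abs(s['qd']).max(),t,R.from_quat(s["eef_rot"]).as_matrix()[:,0].round(3),s['contact_force'].round(1))
o=np.zeros((400,1060,3),np.uint8);o[:,:640]=im
q=camera_params("scene");a=snapshot("scene")[130:275,270:410];o[:290,640:920]=cv2.resize(a,(280,290),interpolation=cv2.INTER_CUBIC)
b=snapshot("side")[110:265,270:390];b=cv2.resize(b,(240,310),interpolation=cv2.INTER_CUBIC);o[90:,820:]=b
cv2.imwrite(sys.argv[1],cv2.resize(o[:,:,::-1],None,fx=.75,fy=.75,interpolation=cv2.INTER_AREA))
for nm,lo,hi,z in(("gold",(12,110,60),(34,255,255),float(sys.argv[2])),("anvil",(0,0,120),(180,45,255),.075)):
    for a,c,b,m in blobs(im,lo,hi,400):
        if not(150<c[0]<500 and c[1]<260):continue
        yy,xx=np.nonzero(m);w=np.array([plane(p,(x,y),z)[:2] for x,y in zip(xx,yy)],np.float32)
        k=cv2.minAreaRect(w*1000);print(nm,a,c,np.round(k[0],1),np.round(k[1],1),round(k[2],1))
cv2.imwrite("pics/raw.png",im[:,:,::-1])
E
python3 look.py pics/w4.png .155
```

```text
9.3 0.010437490242077773 [ 0.5528496  -0.0169858   0.12232867] [0.973 0.229 0.002] [-0.3 -0.2 -0.8]
gold 15866 [318.7 213.5] [545.7  16. ] [30.2 78.1] 13.7
anvil 4139 [317.2  63.7] [530.7  75.1] [27.5 59.8] 13.6
```

View pics/w4.png

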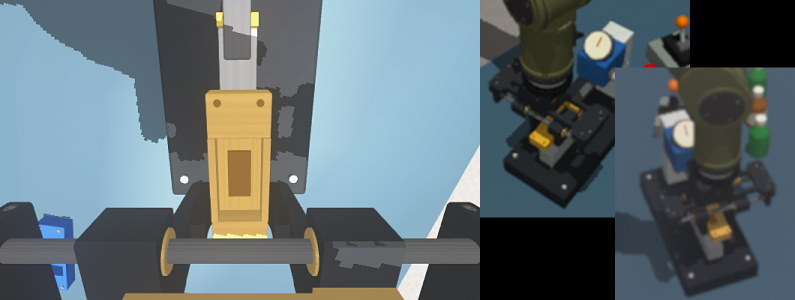

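>>> carry_out(
  offset=[
    [0,0,-0.03],
    [0,0,-0.014],
    [0,0,0],
    [-0.0042,0.0175,0],
    [-0.0042,0.0175,0],
    [0,0,-0.003],
    [0,0,0],
    [0,0,0],
  ],
  twist=[0,0,0,0,0,0,0,0],
)

```text
clock: 10.45
tool_pos: [0.5437, 0.0195, 0.074]
eef_rot: [-0.702, -0.082, 0.082, 0.703]
contact_force: [-1.0, 0.4, -0.8]
opening: 0.382
```

```bash
python3 look.py pics/w5.png .096
```

```text
10.45 0.006291948351754094 [0.54374529 0.01952555 0.07403045] [0.973 0.231 0.   ] [-1.   0.4 -0.8]
gold 11247 [319.8 231.3] [536.8  51.2] [33.2 94.5] 13.7
anvil 563 [315.5   4.5] [517.1 129.1] [22.   3.1] 13.3
anvil 1820 [430.4 100.4] [571.1 104.2] [16.3 27.3] 18.0
anvil 7344 [316.5 140.7] [530.2  75.3] [22.4 64.6] 13.7
```

View pics/raw.png

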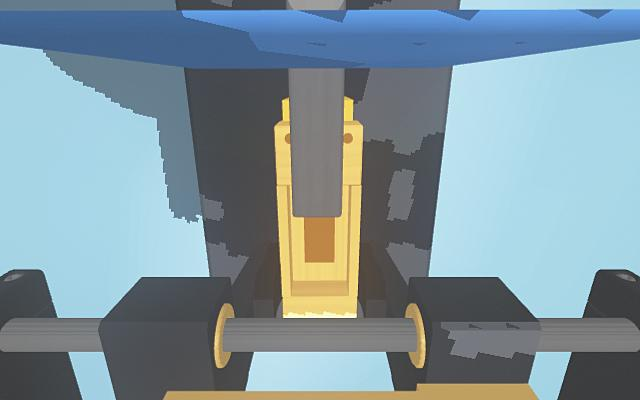

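>>> carry_out(
  offset=[
    [-0.0003,0.0015,-0.001],
    [-0.0003,0.0015,0],
    [-0.0003,0.0015,0],
    [0,0,0],
  ],
  twist=[0,0,0,0],
)

```text
clock: 11.1
tool_pos: [0.5438, 0.0203, 0.0734]
eef_rot: [0.704, 0.082, -0.081, -0.701]
contact_force: [1.3, -7.3, 4.2]
opening: 0.382
```

>>> carry_out(
  offset=[
    [0.0002,-0.001,0],
    [0,0,0],
  ],
  twist=[0,0],
)

```text
clock: 11.35
tool_pos: [0.5438, 0.0203, 0.0734]
eef_rot: [0.703, 0.082, -0.081, -0.702]
contact_force: [0.5, -6.7, 4.6]
opening: 0.38
```

>>> carry_out(
  offset=[
    [0,0,0],
    [0,0,0],
    [0,0,0],
    [0,0,0.03],
    [0.005,-0.02,0.06],
    [0.007,-0.03,0.05],
    [0,0,0],
    [0,0,0],
  ],
  twist=[0,0,0,0,0,0,0,0],
  grip=0.05,
)

```text
clock: 12.35
tool_pos: [0.5543, -0.0266, 0.2114]
eef_rot: [-0.702, -0.082, 0.083, 0.703]
contact_force: [-0.5, 0.0, -0.5]
opening: 0.567
```

```bash
python3 look.py pics/w6.png .093; python3 - <<'E'
import cv2
a=cv2.imread("pics/raw.png")[0:260,200:440];cv2.imwrite("pics/w6b.png",cv2.resize(a,None,fx=2.3,fy=2.3))
E
```

```text
12.35 0.02359775563209019 [ 0.55434478 -0.0266193   0.21142927] [ 0.973  0.231 -0.001] [-0.5  0.  -0.5]
gold 5054 [319.1 106.1] [539.1  43.2] [ 34.  105.3] 13.4
anvil 898 [319.1  19.6] [525.1  98.3] [16.6 30.9] 12.7
anvil 1974 [355.2 190.2] [574.8 -22. ] [77.5 39.8] 13.4
```

View pics/w6b.png

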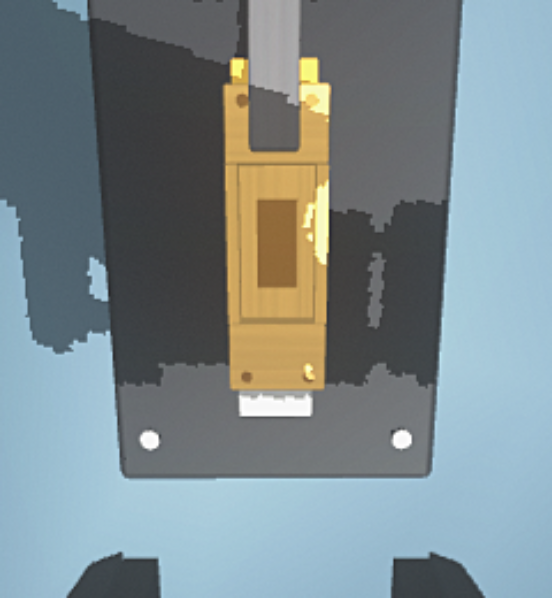

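>>> carry_out(
  offset=[
    [0,0,0.05],
    [0.01,0,0.05],
    [0.01,0.02,0],
    [0.01,0.025,0],
    [0.01,0.03,0],
    [0.01,0.03,0],
    [0.008,0.03,0],
    [0,0.02,0],
  ],
  twist=[10,10,10,10,10,10,10,10],
)

```text
clock: 13.5
tool_pos: [0.6125, 0.1302, 0.3102]
eef_rot: [-0.482, -0.516, 0.517, 0.484]
contact_force: [0.4, 0.8, 0.6]
opening: 0.568
```

>>> carry_out(
  offset=[
    [0,0.02,0],
    [0,0,0],
    [0,0,0],
  ],
  twist=[10,0,0],
)

```text
clock: 13.88
tool_pos: [0.6128, 0.1465, 0.3111]
eef_rot: [-0.439, -0.553, 0.555, 0.44]
contact_force: [0.1, -0.4, 0.1]
opening: 0.567
```

```bash
python3 - <<'E'
from h import *
p=camera_params("wrist");s=get_state();im=snapshot("wrist");print(s['clock'],s['tool_pos'],R.from_quat(s["eef_rot"]).as_matrix()[:,0].round(3))
b=im.astype(int);m=((b[:,:,0]>100)&(b[:,:,1]<70)&(b[:,:,2]<70)).astype(np.uint8)
n,l,st,c=cv2.connectedComponentsWithStats(m)
for i in range(1,n):
    if st[i,4]>30: x,y,w,h=st[i,:4];print(st[i],plane(p,(x+w/2,y+h/2),.221))
E
```

```text
13.875 [0.61283888 0.1464789  0.31113075] [-0.227  0.974 -0.001]
[308 186  28  28 186] [0.61308083 0.14971087 0.221     ]
```

Knob is at (0.613, 0.149), right under the tool, so the lever stayed up. I'll descend and grip it.

>>> carry_out(
  offset=[
    [0,0.002,-0.04],
    [0,0,-0.04],
    [0,0,-0.029],
    [0,0,0],
  ],
  twist=[0.3,0,0,0],
)

```text
clock: 14.42
tool_pos: [0.6117, 0.1476, 0.2009]
eef_rot: [-0.437, -0.553, 0.557, 0.439]
contact_force: [0.3, -0.8, 0.0]
opening: 0.561
```

>>> carry_out(
  offset=[
    [0,0,0],
    [0,0,0],
    [0,0,0],
    [0,0,0],
    [0,0,0],
  ],
  twist=[0,0,0,0,0],
  grip=0.0,
  newtons=15,
)

```text
clock: 15.05
tool_pos: [0.6143, 0.1485, 0.2039]
eef_rot: [0.438, 0.556, -0.555, -0.437]
contact_force: [3.1, -3.2, 4.2]
opening: 0.231
```

>>> carry_out(
  offset=[
    [0.0075,0.0018,-0.0096],
    [0.0076,0.0018,-0.0144],
    [0.0048,0.0011,-0.0156],
    [0.0016,0.0004,-0.0163],
    [-0.0016,-0.0004,-0.0163],
    [-0.0005,0,-0.003],
    [0,0,0],
    [0,0,0],
  ],
  twist=[0,0,0,0,0,0,0,0],
)

```text
clock: 16.05
tool_pos: [0.6327, 0.153, 0.1266]
eef_rot: [-0.438, -0.555, 0.556, 0.437]
contact_force: [1.5, -4.9, 3.7]
opening: 0.222
```

>>> carry_out(
  offset=[
    [0,0,-0.002],
    [0,0,-0.002],
    [0,0,0],
    [0,0,0],
  ],
  twist=[0,0,0,0],
)

```text
clock: 16.55
tool_pos: [0.6328, 0.153, 0.1237]
eef_rot: [-0.438, -0.555, 0.556, 0.437]
contact_force: [-0.6, -5.7, 11.2]
opening: 0.214
```

>>> carry_out(
  offset=[
    [0,0,0.003],
    [0,0,0],
  ],
  twist=[0,0],
)

```text
clock: 16.8
tool_pos: [0.633, 0.1531, 0.1253]
eef_rot: [-0.438, -0.555, 0.556, 0.437]
contact_force: [2.7, -4.2, 1.9]
opening: 0.213
```

>>> carry_out(
  offset=[
    [0,0,0],
    [0,0,0],
    [0,0,0],
    [0,0,0.04],
    [0,0,0.05],
    [0,0,0.03],
    [0,0,0],
    [0,0,0],
  ],
  twist=[0,0,0,0,0,0,0,0],
  grip=0.05,
)

```text
clock: 17.8
tool_pos: [0.6316, 0.1541, 0.2456]
eef_rot: [-0.437, -0.555, 0.556, 0.438]
contact_force: [0.3, -0.1, -1.0]
opening: 0.567
```

```bash
python3 - <<'E'
from h import *
p=camera_params("wrist");s=get_state();im=snapshot("wrist");print(s['clock'],s['tool_pos'],R.from_quat(s["eef_rot"]).as_matrix()[:,0].round(3))
S=snapshot("scene").copy();D=snapshot("side").copy();P=[p,camera_params("scene"),camera_params("side")]
for k,(I,q) in enumerate(zip((im,S,D),P)):
    b=I.astype(int);m=((b[:,:,0]>100)&(b[:,:,1]<70)&(b[:,:,2]<70)).astype(np.uint8)
    n,l,st,c=cv2.connectedComponentsWithStats(m)
    for i in range(1,n):
        if st[i,4]>8: x,y,w,h=st[i,:4];u=(x+w/2-.5,y+h/2-.5);print(k,st[i],plane(q,u,.149).round(4))
    print(k,"exp",proj(q,(.6345,.1535,.149)))
o=np.zeros((400,792,3),np.uint8);o[:319,:462]=cv2.resize(S[130:275,270:480],(462,319),interpolation=cv2.INTER_CUBIC);o[:400,480:790]=cv2.resize(D[110:265,270:390],(310,400),interpolation=cv2.INTER_CUBIC)
cv2.imwrite("pics/l1.png",o[:,:,::-1]);cv2.imwrite("pics/w7.png",im[:,:,::-1])
E
```

```text
17.8 [0.6316094  0.15411484 0.2456133 ] [-0.236  0.972  0.   ]
0 [304 186  27  26 120] [0.6337 0.154  0.149 ]
0 exp [316.1918373  199.30263971]
1 [537 180  12  14  27] [0.8746 0.4928 0.149 ]
1 [438 189  14  12  71] [0.7246 0.2769 0.149 ]
1 [385 196   4   4  14] [0.634  0.1561 0.149 ]
1 exp [385.94210176 198.15301058]
2 [355 158   5   5  18] [0.6342 0.1523 0.149 ]
2 exp [357.02960318 159.67603424]
```

View pics/w7.png

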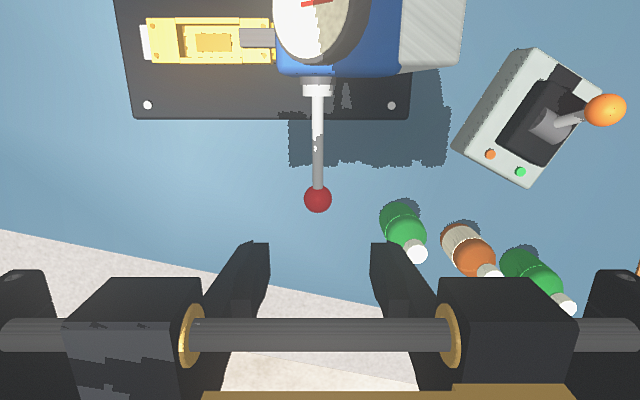

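```bash
python3 - <<'E'
from h import *
p=camera_params("wrist")
c=np.array([plane(p,u,.045)[:2] for u in((533,47),(603,88),(527,187),(451,146))]);print(c.round(4),[np.linalg.norm(c[i]-c[i-1]).round(3) for i in range(4)],c.mean(0))
for i in range(4):d=c[i]-c[i-1];print(i,np.degrees(np.arctan2(d[1],d[0])).round(1))
ps,pd=camera_params("scene"),camera_params("side")
print(tri([p,ps,pd],[(606,110),(404.4,143.9),(308.9,121.5)]))
E
```

```text
[[0.4705 0.3268]
 [0.4887 0.4106]
 [0.6017 0.3811]
 [0.5788 0.2844]] [np.float64(0.116), np.float64(0.086), np.float64(0.117), np.float64(0.099)] [0.53492797 0.35072616]
0 158.6
1 77.7
2 -14.6
3 -103.3
(array([0.51706625, 0.36295252, 0.11863583]), [np.float64(0.0003573468517205416), np.float64(0.0010464821746208497), np.float64(0.0008172424017885201)])
```

>>> carry_out(
  offset=[
    [0,0,0.055],
    [-0.031,0.044,0],
    [-0.031,0.044,0],
    [-0.031,0.044,0],
    [-0.031,0.044,0],
    [-0.03,0.043,0],
    [0,0,-0.06],
    [0,0,-0.06],
  ],
  twist=[0,-5.5,-5.5,-5.5,-5.5,-5.5,0,0],
  grip=0.0,
)

```text
clock: 18.95
tool_pos: [0.4778, 0.3742, 0.1803]
eef_rot: [-0.556, -0.437, 0.436, 0.556]
contact_force: [1.6, 0.7, -2.0]
opening: 0.001
```

>>> carry_out(
  offset=[
    [0,0,0],
    [0,0,0],
  ],
  twist=[0,0],
)

```text
clock: 19.2
tool_pos: [0.4794, 0.3739, 0.1833]
eef_rot: [-0.557, -0.437, 0.435, 0.557]
contact_force: [-1.0, 0.0, 1.0]
opening: 0.008
```

```bash
python3 look.py pics/w8.png .1; python3 - <<'E'
from h import *
im=cv2.imread("pics/raw.png")[:,:,::-1].copy();p=camera_params("wrist")
for a,c,b,m in blobs(im,(5,150,100),(19,255,255),100):print(a,c,b,plane(p,c,.115))
print(proj(p,get_state()['tool_pos']))
E
```

```text
19.2 0.031514229483054025 [0.47938698 0.37391706 0.18328877] [0.241 0.971 0.002] [-1.  0.  1.]
anvil 4184 [313.8 214.4] [509.5 365.3] [78.9 93.6] 75.8
389 [334.8 376.2] [327 355  16  36] [0.62917622 0.35222775 0.115     ]
[316.54672503 259.9242456 ]
```

View pics/raw.png

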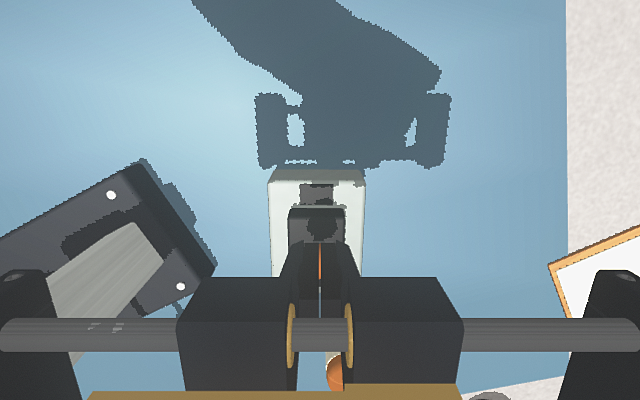

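>>> carry_out(
  offset=[
    [0,0,-0.04],
    [0,0,-0.038],
    [0,0,0],
  ],
  twist=[0,0,0],
)

```text
clock: 19.73
tool_pos: [0.4778, 0.3724, 0.1032]
eef_rot: [0.557, 0.435, -0.437, -0.557]
contact_force: [-0.5, 0.2, 0.5]
opening: 0.004
```

>>> carry_out(
  offset=[
    [0.0116,-0.0029,0],
    [0.0116,-0.0029,0],
    [0.0116,-0.0029,0],
    [0.0116,-0.0029,0],
    [0.0116,-0.0029,0],
    [0.0078,-0.0019,0],
    [0,0,0],
  ],
  twist=[0,0,0,0,0,0,0],
)

```text
clock: 20.6
tool_pos: [0.5412, 0.3572, 0.1034]
eef_rot: [-0.555, -0.434, 0.438, 0.558]
contact_force: [-8.5, 0.2, 4.5]
opening: 0.005
```

>>> carry_out(
  offset=[
    [0.004,-0.001,0],
    [0.003,-0.0007,0],
    [0,0,0],
    [0,0,0],
  ],
  twist=[0,0,0,0],
)

```text
clock: 21.1
tool_pos: [0.5415, 0.3571, 0.1034]
eef_rot: [-0.553, -0.432, 0.442, 0.559]
contact_force: [-19.6, 0.1, 13.1]
opening: 0.007
```

>>> carry_out(
  offset=[
    [-0.02,0.005,0],
    [-0.03,0.007,0],
    [0,0,0.05],
    [0,0,0.06],
    [-0.04,0.04,0.04],
    [-0.04,0.04,0],
    [-0.04,0.04,0],
    [0,0,0],
  ],
  twist=[0,0,0,0,0,0,0,0],
)

```text
clock: 22.1
tool_pos: [0.3802, 0.488, 0.2503]
eef_rot: [-0.553, -0.439, 0.438, 0.556]
contact_force: [0.5, 0.1, 0.3]
opening: 0.005
```

```bash
python3 - <<'E'
from h import *
s=get_state();print(s['clock'],s['tool_pos'],s['contact_force'].round(1))
S=snapshot("scene").copy();D=snapshot("side").copy();P=[camera_params("scene"),camera_params("side")];U=[]
for I in(S,D):
    for a,c,b,m in blobs(I,(5,170,110),(17,255,255),15):
        if 295<c[0]<425 and 105<c[1]<170:print(a,c);U.append(c)
if len(U)==2:print(tri(P,U))
o=np.zeros((400,792,3),np.uint8);o[:,:470]=cv2.resize(S[130:290,270:458],(470,400),interpolation=cv2.INTER_CUBIC);o[:400,480:790]=cv2.resize(D[110:265,270:390],(310,400),interpolation=cv2.INTER_CUBIC)
cv2.imwrite("pics/end.png",o[:,:,::-1])
E
```

```text
22.1 [0.38021834 0.48802568 0.25028238] [0.5 0.1 0.3]
54 [413.2 154.8]
28 [323.8 123.5]
(array([0.56258283, 0.3513564 , 0.11599314]), [np.float64(0.0008546668827406849), np.float64(0.0008546668827408704)])
```

View pics/end.png

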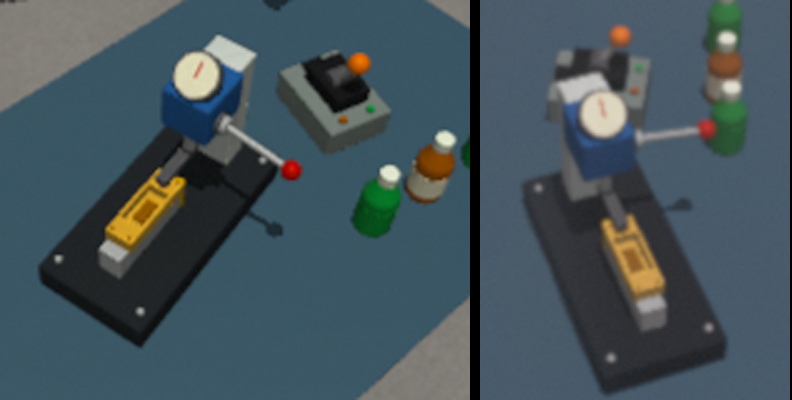

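>>> carry_out(
  offset=[
    [0.04,-0.04,0],
    [0.04,-0.04,0],
    [0.04,-0.04,0],
    [0,0,-0.05],
    [0,0,-0.05],
    [0,0,-0.036],
    [0,0,0],
  ],
  twist=[0,0,0,0,0,0,0],
)

```text
clock: 23.08
tool_pos: [0.5053, 0.3594, 0.1113]
eef_rot: [0.558, 0.433, -0.437, -0.557]
contact_force: [-1.0, -0.7, 0.6]
opening: 0.003
```

>>> carry_out(
  offset=[
    [0.015,-0.0037,0],
    [0.01,-0.0025,0],
    [0.01,-0.0025,0],
    [0.006,-0.0015,0],
    [0.004,-0.001,0],
    [0,0,0],
    [0,0,0],
  ],
  twist=[0,0,0,0,0,0,0],
)

```text
clock: 23.95
tool_pos: [0.5413, 0.3546, 0.1151]
eef_rot: [-0.553, -0.433, 0.441, 0.559]
contact_force: [-18.3, 1.1, 15.1]
opening: 0.006
```

>>> carry_out(
  offset=[
    [-0.02,0.005,0],
    [-0.03,0.007,0],
    [0,0,0.05],
    [0,0,0.06],
    [-0.04,0.04,0.03],
    [-0.04,0.04,0],
    [-0.04,0.04,0],
    [0,0,0],
  ],
  twist=[0,0,0,0,0,0,0,0],
)

```text
clock: 24.95
tool_pos: [0.3759, 0.488, 0.2543]
eef_rot: [-0.553, -0.439, 0.438, 0.557]
contact_force: [0.3, -0.9, -0.0]
opening: 0.008
```

```bash
python3 - <<'E'
from h import *
U=[];P=[camera_params("scene"),camera_params("side")]
for n in("scene","side"):
    for a,c,b,m in blobs(snapshot(n).copy(),(5,170,110),(17,255,255),15):
        if 295<c[0]<425 and 105<c[1]<170:U.append(c)
print(U,tri(P,U)); s=get_state();print(s['clock'],s['contact_force'].round(1),np.abs(s['qd']).max())
print(job.finish_job())
E
```

```text
[array([413.2, 154.8]), array([323.8, 123.5])] (array([0.56258283, 0.3513564 , 0.11599314]), [np.float64(0.0008546668827406849), np.float64(0.0008546668827408704)])
25.05 [-0.1  0.   0.2] 0.03713700695744807
the job is handed in; nothing more can be done
None
```

I did every step in the order asked and handed the job in at 25 s on the robot's clock: lever up, gold housing on the anvil against the yellow stop, lever down, then the switch over to on. `finish_job` gives no verdict, so the results below are from my own checks.

- **Housing:** After I let go, the wrist picture showed it lying flat and square along the anvil, flush against the stop. The final pictures show it still there under the lowered bar.
- **Lever:** The knob measured back at its fully-down position. The push met a firm stop at about 11 N.
- **Switch:** The ball sits on the far side, but it moved about 47 mm where I expected 53 mm. I pushed a second time, higher on the ball. It stopped at the same point with about 18 N, against the 1.5 N the switch needs, and the ball had not moved, so I take it as fully on.
- **Things left alone:** The robot came nowhere near the bottles; the final pictures show the amber bottle and one green bottle clearly, still standing. The two bare housings and the blue look-alikes were not touched, but I did not check the tray again after taking the gold housing.
- **One measurement that disagreed:** My first wrist picture was taken before the arm had settled and was about 1 cm off from the fixed cameras. I discarded it and used the fixed cameras, and later wrist views with the arm at rest agreed with them.

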